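# Sort washed fermenting fittings into their trays

### The arm

A 6-joint arm with a two-finger parallel gripper is mounted at the origin on the work surface. World frame = base frame: x ahead of the robot, y to its left, z up, the work surface at z = 0. Lengths are in m, angles in rad, forces in N, time in s.
With the tool pointing down it reaches from about 0.375 to 0.975 m from the base axis. Payload 3.8 kg.
Tool frame: the origin (TCP) lies midway between the tips of the shut fingers; the grasp point (between the pads) lies 19 mm behind it; z points along the fingers, y is the line along which they close (so a half turn about z gives the same grasp; the last joint's range is limited). The gripper opens to 85 mm and grips with 20 to 120 N. Pads are 22 mm wide; open, the fingers measure 114 mm over their backs; the gripper's body (76 mm by 85 mm) begins 54 mm behind the grasp point. The pads swing forward as they close: fully open they stand 13 mm farther back than shut.
Start: joints at [-1.274, 0.264, 1.604, -0, 1.274, -0.037], TCP at [0.221, -0.638, 0.231] pointing down, gripper open.
Joint ranges: [-2.63, 2.63], [-0.94, 2.18], [0.31, 2.57], [-1.31, 4.45], [0, 2.66], [-2.55, 2.55]. Speed limits (rad/s): [2.57, 2.57, 3.14, 3.14, 3.14, 3.14].

### API

Orientations are given as a rotation vector (axis times angle).
In Python, from workcell import bot, imaging gives the robot as it stands.
- The arm moves only by the tool step_arm, never from a script. Its argument "series" is a list of rows, each an object of numbers: "grip": the closure, from -1 (fully open) to 1 (shut); "x", "y", "z": the shift along the tool's x, y, z normalised to -1 to 1, where 1 is 500 mm; "ax", "ay", "az": the turn, a rotation vector about the tool's x, y, z normalised to -1 to 1, where 1 is 30 degrees. A call has 1 to 12 rows; each row is the pose to reach, as a shift and turn from the pose commanded when the call began, along the tool's axes at that moment; what a row does not reach only later rows make up. A row lasts 1/10 s, in which the tool goes at most 50 mm and 8.59 degrees, less where a joint would pass 70% of its speed; a pose out of reach is approached as far as the arm can. A call with a number of a shift or a turn outside -1 to 1 is refused whole. A call with a gripper value outside its range is refused whole. The fingers move at their own pace and stop on an object; "force" is the grip in N (left out, the last holds). Time passes only in rows, so rows that repeat a pose let the fingers close. It gives the time, the measured TCP pose, the force, the opening and the grip force at its end, in the units of the state.
- bot.read_state(): the state, without advancing time (a new reading comes with each control period).
- imaging.read_camera(name): name is "side" or "top" or "wrist"; returns a dict with "img" (400x640x3 uint8, red, green, blue), "fx", "fy", "cx", "cy" (pixels), "R" (3x3) and "t" (3): a world point X has camera coordinates R X + t. Camera axes: x right, y down, z forward; pixel columns grow to the right and rows downward; lengths in m; the calibration is good to about 2 mm. A picture is of the moment at which its call begins. There is no depth.
- bot.finish_job(): hands the job in; it is judged then, once.
The state is a dict: "time": time; "q": joint angles; "joint_vel": joint speeds; "joint_torque": joint torques, N m; "tool_pos": TCP position; "tcp_rot": TCP orientation; "wrist_force": force on the tool from outside, world axes, zero at the start; "torque": the same for the moment, N m; "width": opening from 0.0 (shut) to 1.0 (fully open); "grip_force": force on a finger pad.
Only numpy, scipy, OpenCV 4.12 (cv2) and the standard library are available. Lean on these libraries where they do the work, as an engineer would, in place of code of your own. Each camera call takes 0.05 s, during which the arm holds its last target. There are 200 camera calls.

### The job

Sort the washed fittings into their trays: lay both airlocks (red cap and white cap) flat in the blue tray next to each other, not one on the other, stand both rubber bungs (white and black) wide end up in the yellow tray, and lay the steel jar lid right way up, flat in the green tray. Leave the little white cup and the small amber jar where they stand.

Things in the scene. Friction and masses are not known exactly. Their poses are not given: they have to be found in the camera images.
- airlock_red_mid (a point): Clear plastic twin-chamber fermentation airlock with a red cap, lying flat on the desk, loose, about 30 g. 100 mm long (own x: stem end at -52, cap end at +48), 40 mm wide (own y) and 20 mm thick (own z, up). Its two parallel round chambers (20 mm diameter, 48 mm long along x) lie side by side about this point, the centre of the chambers, 10 mm above the underside; grip it across the chambers, along own y.
- airlock_white_mid (a point): Clear plastic twin-chamber fermentation airlock with a white cap, lying flat on the desk, loose, about 30 g. 100 mm long (own x: stem end at -52, cap end at +48), 40 mm wide (own y) and 20 mm thick (own z, up). Its two parallel round chambers (20 mm diameter, 48 mm long along x) lie side by side about this point, the centre of the chambers, 10 mm above the underside; grip it across the chambers, along own y.
- bung_white_mid (a point): White rubber bung standing wide end up, loose, about 40 g, 40 mm high. The upper 17 mm is a straight collar of 42 mm diameter (grip here); below it tapers from 36 to 32 mm at the foot. This point: on its axis, 20 mm above the foot; z is up along the axis.
- bung_black_mid (a point): Black rubber bung standing wide end up, loose, about 40 g, 40 mm high. The upper 17 mm is a straight collar of 42 mm diameter (grip here); below it tapers from 36 to 32 mm at the foot. This point: on its axis, 20 mm above the foot; z is up along the axis.
- jar_lid_mid (a point): Round steel jar lid with a small white grommet on top, lying top side up on the desk, loose, about 60 g, 65 mm diameter, 16 mm high (the grommet stands 3 mm higher). This point: on its axis, 8 mm above the underside; z is up out of the top.
- tray_blue: Open blue plastic tray, fixed to the desk, for the airlocks. Outside 158 (x) x 168 (y) x 24 mm high, walls and floor 4 mm thick, so the inner floor is 150 x 160 mm and lies 4 mm above the origin. Origin: centre of the underside, on the desk top. It may be turned a little.
- tray_yellow: Open yellow plastic tray, fixed to the desk, for the bungs. Outside 158 (x) x 168 (y) x 24 mm high, walls and floor 4 mm thick, so the inner floor is 150 x 160 mm and lies 4 mm above the origin. Origin: centre of the underside, on the desk top. It may be turned a little.
- tray_green: Open green plastic tray, fixed to the desk, for the jar lid. Outside 158 (x) x 168 (y) x 24 mm high, walls and floor 4 mm thick, so the inner floor is 150 x 160 mm and lies 4 mm above the origin. Origin: centre of the underside, on the desk top. It may be turned a little.
- tasting_cup: Small white ceramic tasting cup, 60 mm across the rim, 50 mm high, standing beside the trays; bystander, leave alone. Origin: centre of its underside.
- nutrient_jar: Small amber glass jar with white cap and paper label, 48 mm diameter, 50 mm high, standing beside the trays; bystander, leave alone. Origin: centre of its underside.
Things that resemble listed ones, but are neither listed nor needed, are in the scene too. Several things have the shape of the tray_green; the one meant has the colours described above.

How it is judged:
By the outcome, as a careful person would: the job done as asked, in the order asked, and still so for the second after the job is handed in, with the robot touching nothing.
It also fails if it takes over 115 s, if anything falls off the work surface, if the arm or the gripper's body presses on something with over 40 N, if the wrist force passes 120 N, or if a joint passes its speed limit or range.

## Working session

There is one attempt and no reset: what is moved stays moved. The work goes in short steps, Python scripts to look and compute and a tool call to move; the robot and the scene stay as the last step left them, time stands still between calls to the robot, and variables do not carry over. Pictures are saved under pics/ and viewed, at most 14 in all, crops included, and the job is handed in when it is done.

Besides the shell and the picture viewer there is one more tool, called by a JSON object that holds its "name" and its "arguments". step_arm: Moves the arm, as the interface text tells. Scaled input: -1 to 1 covers 500 mm each way for a shift and 30 degrees each way for a turn. Its arguments: {"type":"object","properties":{"series":{"type":"array","items":{"type":"object","properties":{"grip":{"type":"number"},"x":{"type":"number","minimum":-1,"maximum":1},"y":{"type":"number","minimum":-1,"maximum":1},"z":{"type":"number","minimum":-1,"maximum":1},"ax":{"type":"number","minimum":-1,"maximum":1},"ay":{"type":"number","minimum":-1,"maximum":1},"az":{"type":"number","minimum":-1,"maximum":1}}}},"force":{"type":"number"}},"required":["series"]}

```bash
mkdir -p pics; ls; python3 - <<'E'
from workcell import bot, imaging
import cv2
for n in ("top","side"):
    c=imaging.read_camera(n); cv2.imwrite(f"pics/{n}0.png",c["img"][:,:,::-1]); print(n,c["fx"],c["cx"],c["cy"],c["R"].round(3).tolist(),c["t"].round(3).tolist())
s=bot.read_state(); print(s)
E
```

```text
pics
top 405.046732015606 316.38511504619197 199.42272443774436 [[-0.021, -1.0, -0.004], [-0.978, 0.022, -0.208], [0.208, -0.001, -0.978]] [-0.083, 0.589, 1.114]
side 376.95295785069186 317.04446632117464 199.67339456187645 [[-0.971, -0.239, -0.005], [-0.123, 0.517, -0.847], [0.206, -0.822, -0.531]] [0.567, 0.176, 1.235]
{'time': 0.1, 'q': array([-1.27390016e+00,  2.64692566e-01,  1.60526262e+00, -2.25002535e-06,
        1.27372609e+00, -3.68939414e-02]), 'joint_vel': array([-0.0006223 , -0.00032154, -0.00245768,  0.00075694,  0.00136891,
       -0.00133937]), 'joint_torque': array([-3.48554295e-04, -5.16707754e+01, -3.68588805e+01, -3.68695692e-05,
        6.31473114e-03, -6.42742793e-05]), 'tool_pos': array([ 0.22094972, -0.63709261,  0.230063  ]), 'tcp_rot': array([-3.09589908e+00, -5.21542649e-01,  4.28373833e-04]), 'wrist_force': array([ 0.37480903, -0.17044614, -0.0145566 ]), 'torque': array([ 0.03552229, -0.04912396, -0.05091226]), 'grip_force': 0.0, 'width': 0.9958228748012129}
```

View pics/top0.png

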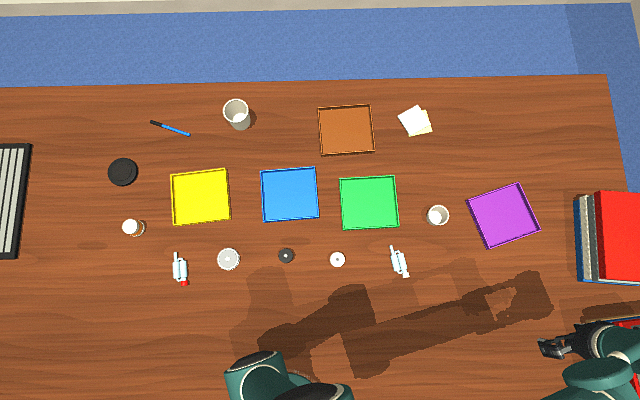

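View pics/side0.png

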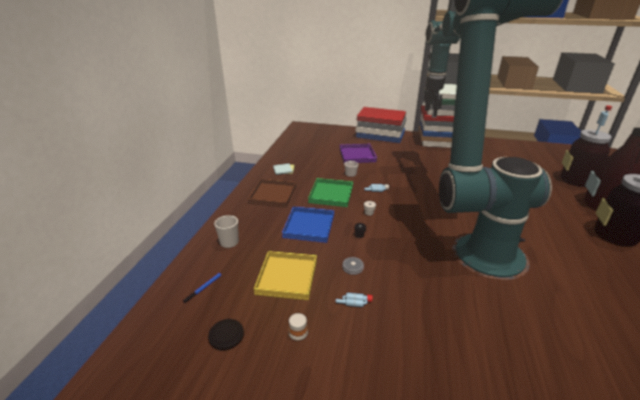

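The top view shows the red airlock at (181,268), lid (228,259), black bung (286,255), white bung (337,259) and white airlock (399,261). The yellow, blue and green trays are at (201,197), (289,194) and (369,202). The cup is at (438,215) and the amber jar at (133,227). The side view agrees.

```bash
cat > h.py <<'E'
import numpy as np, cv2
from workcell import bot, imaging
from scipy.spatial.transform import Rotation as Ro
def cast(c,uv,z):
    uv=np.atleast_2d(uv).astype(float)
    d=np.c_[(uv[:,0]-c["cx"])/c["fx"],(uv[:,1]-c["cy"])/c["fy"],np.ones(len(uv))]@c["R"]
    o=-c["R"].T@c["t"]
    return o+d*((z-o[2])/d[:,2])[:,None]
def proj(c,X):
    p=np.atleast_2d(X)@c["R"].T+c["t"]
    return np.c_[p[:,0]/p[:,2]*c["fx"]+c["cx"],p[:,1]/p[:,2]*c["fy"]+c["cy"]]
def rect_world(c,mask,z):
    """largest blob -> min-area rectangle of its outline cast onto plane z: centre, sizes, angle"""
    cs,_=cv2.findContours(mask,cv2.RETR_EXTERNAL,cv2.CHAIN_APPROX_NONE)
    k=max(cs,key=cv2.contourArea)[:,0]
    P=cast(c,k,z)[:,:2]
    (cx,cy),(w,h),a=cv2.minAreaRect((P*1000).astype(np.float32))
    return np.round([cx,cy,w,h,a],1)
def goto(pos,yaw):
    """print the shift (mm) in tool axes and turn (deg) from now; tool down, yaw = world angle (deg) of tool y mod 180"""
    s=bot.read_state(); R=Ro.from_rotvec(s["tcp_rot"])
    best=None
    for k in (-1,0,1):
        a=np.deg2rad(yaw+180*k)
        y=np.array([np.cos(a),np.sin(a),0]); z=np.array([0,0,-1.]); x=np.cross(y,z)
        T=Ro.from_matrix(np.c_[x,y,z]); rv=(R.inv()*T).as_rotvec()
        if best is None or np.linalg.norm(rv)<np.linalg.norm(best): best=rv
    d=R.inv().apply(np.array(pos)-s["tool_pos"])
    print("shift/500",(d/.5).round(4),"turn/30",(np.rad2deg(best)/30).round(3))
E
python3 - <<'E'
from h import *
c=imaging.read_camera("top"); img=c["img"]; hsv=cv2.cvtColor(img,cv2.COLOR_RGB2HSV)
for n,lo,hi in (("yellow",20,35),("blue",100,120),("green",50,80)):
    m=cv2.inRange(hsv,(lo,120,70),(hi,255,255)); m[:150]=0; m[240:]=0; m[:,:150]=0;m[:,410:]=0
    print(n,rect_world(c,m,.024))
wood=((hsv[:,:,0]<20)&(hsv[:,:,1]>90))
for n,(u,v),r,z in (("red",(181,268),24,.01),("lid",(228,259),18,.012),("black",(286,255),15,.04),("white",(337,259),15,.04),("wair",(399,261),24,.01),("cup",(438,215),16,.05),("jar",(133,227),18,.05)):
    m=np.uint8(~wood)*255; w=np.zeros_like(m); w[v-r:v+r,u-r:u+r]=m[v-r:v+r,u-r:u+r]
    if n=="black": w=cv2.inRange(hsv[:,:,2],0,70); w[:v-r]=0;w[v+r:]=0;w[:,:u-r]=0;w[:,u+r:]=0
    print(n,rect_world(c,w,z))
w=imaging.read_camera("wrist"); cv2.imwrite("pics/w0.png",w["img"][:,:,::-1])
s=bot.read_state();R=Ro.from_rotvec(s["tcp_rot"]).as_matrix()
print("cam in tool",R.T@(-w["R"].T@w["t"]-s["tool_pos"]),(w["R"]@R).round(2),w["fx"])
print(R.round(2)); goto([.45,0,.3],90)
E
```

```text
yellow [612.5 254.7 164.4 174.7   6.1]
blue [614.6 -13.3 160.8 168.2   3.4]
green [ 583.9 -251.4  160.7  169.4    2.2]
red [406.8 310.8  86.7  42.4   7.8]
lid [425.7 167.5  65.4  61.2  88.8]
black [410.8 -11.1   1.3   6.4  25.3]
white [ 415.5 -151.4   40.3   39.8   88.8]
wair [ 407.7 -331.6  100.6   41.6   10.9]
cup [ 536.1 -445.7   58.    65.5    5.9]
jar [522.5 445.3  47.8  40.9  88.8]
cam in tool [ 0.07543396 -0.00048627 -0.14203014] [[ 0.    1.    0.  ]
 [-0.95  0.   -0.3 ]
 [-0.3  -0.    0.95]] 344.36371795403574
[[ 0.94  0.33 -0.  ]
 [ 0.33 -0.94  0.  ]
 [ 0.   -0.   -1.  ]]
shift/500 [ 0.8503 -1.0544 -0.1376] turn/30 [-0.003  0.     0.638]
```

```bash
python3 - <<'E'
from h import *
goto([.47,-.33,.22],-85)
E
```

```text
shift/500 [ 0.6718 -0.4175  0.0215] turn/30 [-0.003  0.     0.471]
```

View pics/w0.png

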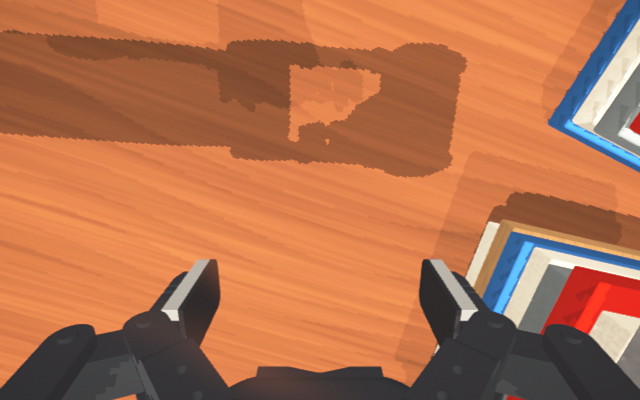

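The wrist view shows bare wood, the open fingers at (190,290) and (450,290), and books on the right. Image up is tool +x.

{"name": "step_arm", "arguments": {"series": [{"x": 0.672,"y": -0.418,"z": 0.02,"az": 0.471,"grip": -1},{"x": 0.672,"y": -0.418,"z": 0.02,"az": 0.471,"grip": -1},{"x": 0.672,"y": -0.418,"z": 0.02,"az": 0.471,"grip": -1},{"x": 0.672,"y": -0.418,"z": 0.02,"az": 0.471,"grip": -1},{"x": 0.672,"y": -0.418,"z": 0.02,"az": 0.471,"grip": -1},{"x": 0.672,"y": -0.418,"z": 0.02,"az": 0.471,"grip": -1},{"x": 0.672,"y": -0.418,"z": 0.02,"az": 0.471,"grip": -1},{"x": 0.672,"y": -0.418,"z": 0.02,"az": 0.471,"grip": -1},{"x": 0.672,"y": -0.418,"z": 0.02,"az": 0.471,"grip": -1},{"x": 0.672,"y": -0.418,"z": 0.02,"az": 0.471,"grip": -1}]}}

```text
validation failed for argument at $.se...
```

```bash
python3 - <<'E'
from h import *
w=imaging.read_camera("wrist"); cv2.imwrite("pics/w1.png",w["img"][:,:,::-1])
print(bot.read_state()["tool_pos"]); 
print(proj(w,[[.4077,-.3316,.01],[.584,-.251,.024],[.4155,-.1514,.04]]).round())
goto([.47,.12,.22],-85)
E
```

```text
[ 0.22105259 -0.6373959   0.23061933]
[[  47. -164.]
 [ -72. -571.]
 [-251. -316.]]
shift/500 [ 0.9667 -1.268   0.0227] turn/30 [-0.002  0.     0.471]
```

View pics/w1.png

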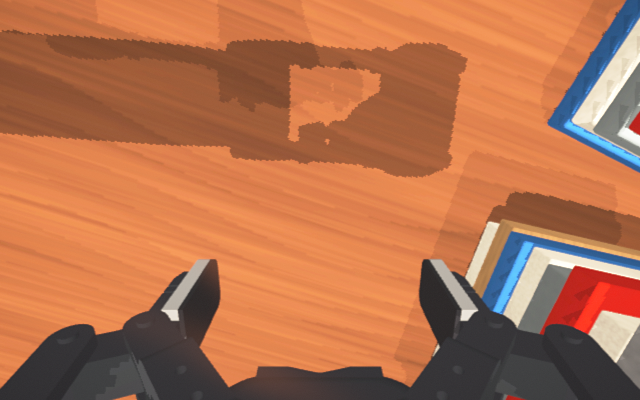

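The move was refused and the picture is unchanged. I'll try one row to find the cause.

{"name": "step_arm", "arguments": {"series": [{"x": 0.672,"y": -0.418,"z": 0.02,"ax": 0.0,"ay": 0.0,"az": 0.471,"grip": -1.0}]}}

```text
time: 0.35
tool_pos: [0.2499, -0.6022, 0.2297]
tcp_rot: [3.127, 0.277, -0.002]
wrist_force: [1.2, -0.0, 0.7]
width: 1.001
grip_force: 0.0
```

{"name": "step_arm", "arguments": {"series": [{"x": 0.529,"y": -0.459,"z": 0.02,"ax": 0.0,"ay": 0.0,"az": 0.17,"grip": -1.0},{"x": 0.529,"y": -0.459,"z": 0.02,"ax": 0.0,"ay": 0.0,"az": 0.17,"grip": -1.0},{"x": 0.529,"y": -0.459,"z": 0.02,"ax": 0.0,"ay": 0.0,"az": 0.17,"grip": -1.0},{"x": 0.529,"y": -0.459,"z": 0.02,"ax": 0.0,"ay": 0.0,"az": 0.17,"grip": -1.0},{"x": 0.529,"y": -0.459,"z": 0.02,"ax": 0.0,"ay": 0.0,"az": 0.17,"grip": -1.0},{"x": 0.529,"y": -0.459,"z": 0.02,"ax": 0.0,"ay": 0.0,"az": 0.17,"grip": -1.0},{"x": 0.529,"y": -0.459,"z": 0.02,"ax": 0.0,"ay": 0.0,"az": 0.17,"grip": -1.0},{"x": 0.529,"y": -0.459,"z": 0.02,"ax": 0.0,"ay": 0.0,"az": 0.17,"grip": -1.0},{"x": 0.529,"y": -0.459,"z": 0.02,"ax": 0.0,"ay": 0.0,"az": 0.17,"grip": -1.0}]}}

```text
time: 1.25
tool_pos: [0.4713, -0.3239, 0.22]
tcp_rot: [3.137, 0.154, -0.001]
wrist_force: [-0.5, -0.6, -0.2]
width: 1.001
grip_force: 0.0
```

```bash
python3 - <<'E'
from h import *
w=imaging.read_camera("wrist"); cv2.imwrite("pics/w2.png",w["img"][:,:,::-1])
print(bot.read_state()["tool_pos"]); 
print(proj(w,[[.4077,-.3316,.01],[.584,-.251,.024],[.4155,-.1514,.04]]).round())
goto([.47,.12,.22],-85)
E
```

```text
[ 0.47062242 -0.3249043   0.21998869]
[[321. 223.]
 [251.  38.]
 [141. 210.]]
shift/500 [ 8.410e-02 -8.858e-01 -5.000e-04] turn/30 [0.001 0.001 0.017]
```

View pics/w2.png

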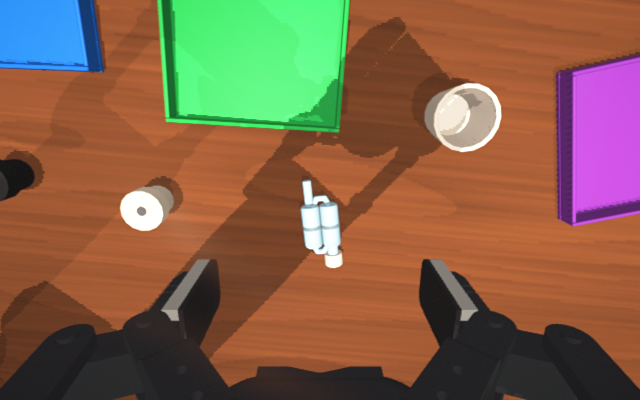

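Seen close: white airlock chambers at (321,226) with its cap low at (334,258), white bung top at (142,210), green tray, cup at (463,117). My coarse positions project within 3 px. I'll move on towards the red airlock.

{"name": "step_arm", "arguments": {"series": [{"x": 0.08,"y": -0.886,"z": 0.0,"ax": 0.0,"ay": 0.0,"az": 0.0,"grip": -1.0},{"x": 0.08,"y": -0.886,"z": 0.0,"ax": 0.0,"ay": 0.0,"az": 0.0,"grip": -1.0},{"x": 0.08,"y": -0.886,"z": 0.0,"ax": 0.0,"ay": 0.0,"az": 0.0,"grip": -1.0},{"x": 0.08,"y": -0.886,"z": 0.0,"ax": 0.0,"ay": 0.0,"az": 0.0,"grip": -1.0},{"x": 0.08,"y": -0.886,"z": 0.0,"ax": 0.0,"ay": 0.0,"az": 0.0,"grip": -1.0},{"x": 0.08,"y": -0.886,"z": 0.0,"ax": 0.0,"ay": 0.0,"az": 0.0,"grip": -1.0},{"x": 0.08,"y": -0.886,"z": 0.0,"ax": 0.0,"ay": 0.0,"az": 0.0,"grip": -1.0},{"x": 0.08,"y": -0.886,"z": 0.0,"ax": 0.0,"ay": 0.0,"az": 0.0,"grip": -1.0},{"x": 0.08,"y": -0.886,"z": 0.0,"ax": 0.0,"ay": 0.0,"az": 0.0,"grip": -1.0},{"x": 0.08,"y": -0.886,"z": 0.0,"ax": 0.0,"ay": 0.0,"az": 0.0,"grip": -1.0},{"x": 0.08,"y": -0.886,"z": 0.0,"ax": 0.0,"ay": 0.0,"az": 0.0,"grip": -1.0}]}}

```text
time: 2.4
tool_pos: [0.4688, 0.1192, 0.22]
tcp_rot: [3.137, 0.15, -0.0]
wrist_force: [0.1, 0.0, -0.1]
width: 1.005
grip_force: 0.0
```

```bash
cat >> h.py <<'E'
def blob(c,xy,z,r=40,dark=False):
    """rectangle of the non-wood thing expected about world xy"""
    hsv=cv2.cvtColor(c["img"],cv2.COLOR_RGB2HSV)
    m=cv2.inRange(hsv[:,:,2],0,50) if dark else np.uint8(~((hsv[:,:,0]<20)&(hsv[:,:,1]>90)))*255
    m|=np.uint8(((hsv[:,:,0]>174)|(hsv[:,:,0]<5))&(hsv[:,:,1]>200)&(hsv[:,:,2]>110))*255 if not dark else 0
    u,v=proj(c,[*xy,z])[0].round().astype(int); w=np.zeros_like(m)
    s=np.s_[max(v-r,0):v+r,max(u-r,0):u+r]; w[s]=m[s]
    return rect_world(c,w,z),(u,v)
E
python3 - <<'E'
from h import *
w=imaging.read_camera("wrist"); cv2.imwrite("pics/w3.png",w["img"][:,:,::-1])
print(bot.read_state()["tool_pos"]); 
print(blob(w,(.407,.311),.01,50),blob(w,(.426,.1675),.016,38))
goto([.47,.29,.2],-82)
E
```

```text
[0.46884121 0.11849635 0.21998605]
(array([399. , 308.7, 101.7,  44.6,   6.4]), (np.int64(137), np.int64(205))) (array([427.8, 167.2,  65.4,  64.9,   5.5]), (np.int64(270), np.int64(202)))
shift/500 [ 0.0345 -0.3413  0.0397] turn/30 [ 0.002  0.    -0.087]
```

View pics/w3.png

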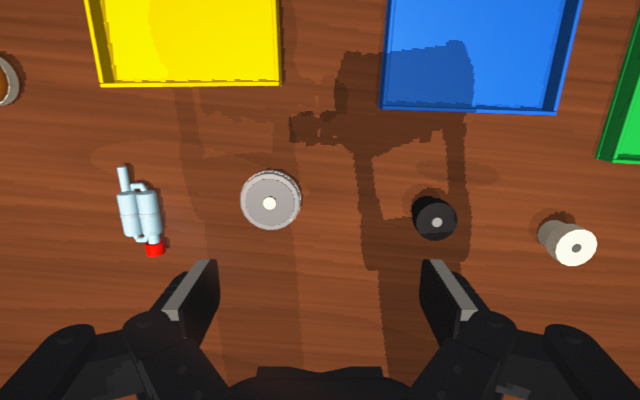

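Seen here: red airlock at (140,212) with its cap at (155,248), lid at (271,200), black bung at (434,218), white bung at (572,244). All upright. I'll approach the red airlock.

```bash
python3 - <<'E'
from h import *
goto([.45,.308,.15],-83.6)
E
```

```text
shift/500 [-0.002  -0.381   0.1396] turn/30 [ 0.002  0.    -0.034]
```

{"name": "step_arm", "arguments": {"series": [{"x": 0.0,"y": -0.381,"z": 0.14,"ax": 0.0,"ay": 0.0,"az": -0.034,"grip": -1.0},{"x": 0.0,"y": -0.381,"z": 0.14,"ax": 0.0,"ay": 0.0,"az": -0.034,"grip": -1.0},{"x": 0.0,"y": -0.381,"z": 0.14,"ax": 0.0,"ay": 0.0,"az": -0.034,"grip": -1.0},{"x": 0.0,"y": -0.381,"z": 0.14,"ax": 0.0,"ay": 0.0,"az": -0.034,"grip": -1.0},{"x": 0.0,"y": -0.381,"z": 0.14,"ax": 0.0,"ay": 0.0,"az": -0.034,"grip": -1.0},{"x": 0.0,"y": -0.381,"z": 0.14,"ax": 0.0,"ay": 0.0,"az": -0.034,"grip": -1.0}]}}

```text
time: 3.05
tool_pos: [0.4509, 0.3081, 0.149]
tcp_rot: [3.135, 0.176, -0.003]
wrist_force: [0.7, -0.5, -0.6]
width: 1.006
grip_force: 0.0
```

```bash
python3 - <<'E'
from h import *
w=imaging.read_camera("wrist"); cv2.imwrite("pics/w4.png",w["img"][:,:,::-1])
print(bot.read_state()["tool_pos"]); 
b,_=blob(w,(.397,.3085),.01,90); print(b)
goto([b[0]/1000-.002,b[1]/1000,.05],b[4]-90)
goto([b[0]/1000-.002,b[1]/1000,.002],b[4]-90)
E
```

```text
[0.45131769 0.30764714 0.1497496 ]
[397.5 308.5 105.5  41.1   5.8]
shift/500 [-0.1106 -0.0143  0.1996] turn/30 [0.002 0.001 0.019]
shift/500 [-0.1106 -0.0144  0.2956] turn/30 [0.002 0.001 0.019]
```

View pics/w4.png

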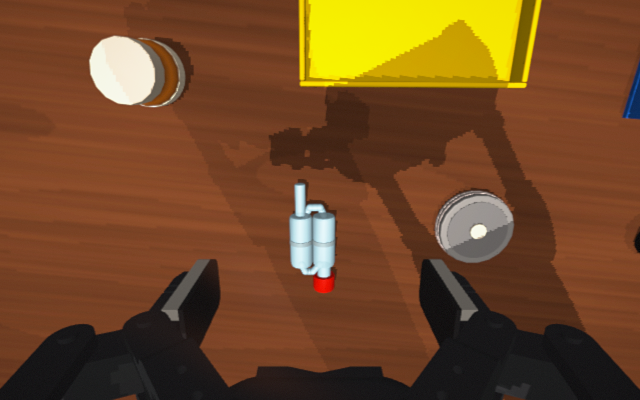

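The red airlock lies between the fingers with its chambers at (313,241), and the size (105 x 41 mm) fits. I'll go down and grip.

{"name": "step_arm", "arguments": {"series": [{"x": -0.111,"y": -0.014,"z": 0.18,"ax": 0.0,"ay": 0.0,"az": 0.02,"grip": -1.0},{"x": -0.111,"y": -0.014,"z": 0.18,"ax": 0.0,"ay": 0.0,"az": 0.02,"grip": -1.0},{"x": -0.111,"y": -0.014,"z": 0.18,"ax": 0.0,"ay": 0.0,"az": 0.02,"grip": -1.0},{"x": -0.111,"y": -0.014,"z": 0.24,"ax": 0.0,"ay": 0.0,"az": 0.02,"grip": -1.0},{"x": -0.111,"y": -0.014,"z": 0.295,"ax": 0.0,"ay": 0.0,"az": 0.02,"grip": -1.0},{"x": -0.111,"y": -0.014,"z": 0.295,"ax": 0.0,"ay": 0.0,"az": 0.02,"grip": -1.0},{"x": -0.111,"y": -0.014,"z": 0.295,"ax": 0.0,"ay": 0.0,"az": 0.02,"grip": 0.3},{"x": -0.111,"y": -0.014,"z": 0.295,"ax": 0.0,"ay": 0.0,"az": 0.02,"grip": 0.3},{"x": -0.111,"y": -0.014,"z": 0.295,"ax": 0.0,"ay": 0.0,"az": 0.02,"grip": 0.3},{"x": -0.111,"y": -0.014,"z": 0.295,"ax": 0.0,"ay": 0.0,"az": 0.02,"grip": 0.3},{"x": -0.111,"y": -0.014,"z": 0.295,"ax": 0.0,"ay": 0.0,"az": 0.02,"grip": 0.3},{"x": -0.111,"y": -0.014,"z": 0.295,"ax": 0.0,"ay": 0.0,"az": 0.02,"grip": 0.3}], "force": 25}}

```text
time: 4.3
tool_pos: [0.3963, 0.311, 0.0046]
tcp_rot: [-3.136, -0.161, -0.005]
wrist_force: [1.1, -1.6, 5.1]
width: 0.455
grip_force: 24.6
```

```bash
python3 - <<'E'
from h import *
goto([.396,.311,.13],-86.6)
goto([.6125,.0216,.13],-86.6)
E
```

```text
shift/500 [ 2.000e-04 -3.000e-04 -2.508e-01] turn/30 [-0.002 -0.006  0.083]
shift/500 [ 0.3716  0.6198 -0.2503] turn/30 [-0.002 -0.006  0.083]
```

{"name": "step_arm", "arguments": {"series": [{"x": 0.0,"y": 0.0,"z": -0.1,"ax": 0.0,"ay": 0.0,"az": 0.0,"grip": 0.3},{"x": 0.0,"y": 0.0,"z": -0.2,"ax": 0.0,"ay": 0.0,"az": 0.04,"grip": 0.3},{"x": 0.03,"y": 0.05,"z": -0.25,"ax": 0.0,"ay": 0.0,"az": 0.08,"grip": 0.3},{"x": 0.372,"y": 0.62,"z": -0.25,"ax": 0.0,"ay": 0.0,"az": 0.083,"grip": 0.3},{"x": 0.372,"y": 0.62,"z": -0.25,"ax": 0.0,"ay": 0.0,"az": 0.083,"grip": 0.3},{"x": 0.372,"y": 0.62,"z": -0.25,"ax": 0.0,"ay": 0.0,"az": 0.083,"grip": 0.3},{"x": 0.372,"y": 0.62,"z": -0.25,"ax": 0.0,"ay": 0.0,"az": 0.083,"grip": 0.3},{"x": 0.372,"y": 0.62,"z": -0.25,"ax": 0.0,"ay": 0.0,"az": 0.083,"grip": 0.3},{"x": 0.372,"y": 0.62,"z": -0.25,"ax": 0.0,"ay": 0.0,"az": 0.083,"grip": 0.3},{"x": 0.372,"y": 0.62,"z": -0.25,"ax": 0.0,"ay": 0.0,"az": 0.083,"grip": 0.3},{"x": 0.372,"y": 0.62,"z": -0.25,"ax": 0.0,"ay": 0.0,"az": 0.083,"grip": 0.3},{"x": 0.372,"y": 0.62,"z": -0.25,"ax": 0.0,"ay": 0.0,"az": 0.083,"grip": 0.3}]}}

```text
time: 5.5
tool_pos: [0.6116, 0.0202, 0.128]
tcp_rot: [-3.14, -0.089, -0.0]
wrist_force: [-0.9, 0.7, -0.9]
width: 0.456
grip_force: 25.8
```

```bash
python3 - <<'E'
from h import *
w=imaging.read_camera("wrist"); cv2.imwrite("pics/w5.png",w["img"][:,:,::-1])
s=bot.read_state();print(s["tool_pos"],s["width"],s["grip_force"])
goto([.6125,.0216,.011],-86.6)
c,si=np.cos(np.deg2rad(3.4)),np.sin(np.deg2rad(3.4))
print(proj(w,[[.6146+c*a-si*b,-.0133+si*a+c*b,.024] for a,b in ((.075,.08),(.075,-.08),(-.075,-.08),(-.075,.08))]).round())
E
```

```text
[0.61092112 0.02106677 0.12780766] 0.4571198270077441 25.826618671417236
shift/500 [ 0.0033 -0.0008  0.2336] turn/30 [-0.001  0.    -0.002]
[[251.  89.]
 [486.  88.]
 [460. 282.]
 [263. 282.]]
```

View pics/w5.png

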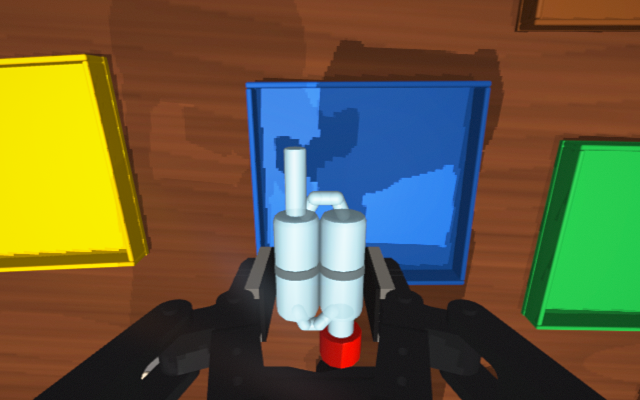

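The red airlock is held across its chambers, and the blue tray's inner corners are where predicted: (258,88), (482,88). I'll lower it and release.

{"name": "step_arm", "arguments": {"series": [{"x": -0.006,"y": 0.0,"z": 0.1,"ax": 0.0,"ay": 0.0,"az": 0.0,"grip": 0.3},{"x": -0.006,"y": 0.0,"z": 0.18,"ax": 0.0,"ay": 0.0,"az": 0.0,"grip": 0.3},{"x": -0.006,"y": 0.0,"z": 0.215,"ax": 0.0,"ay": 0.0,"az": 0.0,"grip": 0.3},{"x": -0.006,"y": 0.0,"z": 0.236,"ax": 0.0,"ay": 0.0,"az": 0.0,"grip": 0.3},{"x": -0.006,"y": 0.0,"z": 0.236,"ax": 0.0,"ay": 0.0,"az": 0.0,"grip": 0.3},{"x": -0.006,"y": 0.0,"z": 0.236,"ax": 0.0,"ay": 0.0,"az": 0.0,"grip": -0.35},{"x": -0.006,"y": 0.0,"z": 0.236,"ax": 0.0,"ay": 0.0,"az": 0.0,"grip": -0.35},{"x": -0.006,"y": 0.0,"z": 0.236,"ax": 0.0,"ay": 0.0,"az": 0.0,"grip": -0.35},{"x": -0.006,"y": 0.0,"z": 0.15,"ax": 0.0,"ay": 0.0,"az": 0.0,"grip": -0.35},{"x": -0.006,"y": 0.0,"z": 0.05,"ax": 0.0,"ay": 0.0,"az": 0.0,"grip": -0.35},{"x": -0.006,"y": 0.0,"z": -0.05,"ax": 0.0,"ay": 0.0,"az": 0.0,"grip": -1.0},{"x": -0.006,"y": 0.0,"z": -0.05,"ax": 0.0,"ay": 0.0,"az": 0.0,"grip": -1.0}]}}

```text
time: 6.75
tool_pos: [0.6147, 0.0206, 0.1628]
tcp_rot: [3.14, 0.092, 0.027]
wrist_force: [1.5, 0.5, 0.7]
width: 0.981
grip_force: 0.0
```

```bash
python3 - <<'E'
from h import *
w=imaging.read_camera("wrist"); cv2.imwrite("pics/w6.png",w["img"][:,:,::-1])
s=bot.read_state();print(s["tool_pos"],s["width"],s["grip_force"])
goto([.455,-.331,.15],-79.1)
E
```

```text
[0.61245785 0.02062775 0.15896742] 1.0008260404403149 0.0
shift/500 [-0.3557  0.6836  0.0143] turn/30 [ 0.003 -0.022 -0.251]
```

View pics/w6.png

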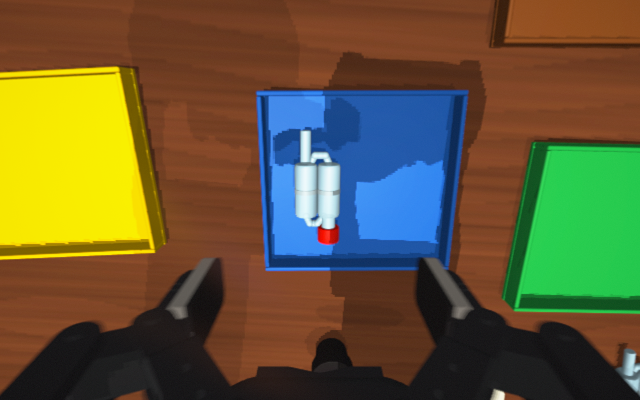

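The red airlock lies flat at (318,190) in the left half of the blue tray. Next is the white airlock.

{"name": "step_arm", "arguments": {"series": [{"x": -0.356,"y": 0.684,"z": 0.0,"ax": 0.0,"ay": 0.0,"az": -0.25,"grip": -1.0},{"x": -0.356,"y": 0.684,"z": 0.0,"ax": 0.0,"ay": 0.0,"az": -0.25,"grip": -1.0},{"x": -0.356,"y": 0.684,"z": 0.014,"ax": 0.0,"ay": 0.0,"az": -0.25,"grip": -1.0},{"x": -0.356,"y": 0.684,"z": 0.014,"ax": 0.0,"ay": 0.0,"az": -0.25,"grip": -1.0},{"x": -0.356,"y": 0.684,"z": 0.014,"ax": 0.0,"ay": 0.0,"az": -0.25,"grip": -1.0},{"x": -0.356,"y": 0.684,"z": 0.014,"ax": 0.0,"ay": 0.0,"az": -0.25,"grip": -1.0},{"x": -0.356,"y": 0.684,"z": 0.014,"ax": 0.0,"ay": 0.0,"az": -0.25,"grip": -1.0},{"x": -0.356,"y": 0.684,"z": 0.014,"ax": 0.0,"ay": 0.0,"az": -0.25,"grip": -1.0},{"x": -0.356,"y": 0.684,"z": 0.014,"ax": 0.0,"ay": 0.0,"az": -0.25,"grip": -1.0},{"x": -0.356,"y": 0.684,"z": 0.014,"ax": 0.0,"ay": 0.0,"az": -0.25,"grip": -1.0},{"x": -0.356,"y": 0.684,"z": 0.014,"ax": 0.0,"ay": 0.0,"az": -0.25,"grip": -1.0}]}}

```text
time: 7.9
tool_pos: [0.4504, -0.33, 0.1446]
tcp_rot: [-3.126, -0.298, 0.001]
wrist_force: [0.5, 0.7, -0.3]
width: 0.995
grip_force: 0.0
```

```bash
python3 - <<'E'
from h import *
w=imaging.read_camera("wrist")
print(bot.read_state()["tool_pos"]); 
b,_=blob(w,(.406,-.3316),.01,80); print(b)
goto([b[0]/1000,b[1]/1000,.003],b[4]-90)
E
```

```text
[ 0.4507335  -0.32986742  0.14486483]
[ 405.1 -331.4  105.9   41.    11.7]
shift/500 [-0.09   -0.0139  0.2838] turn/30 [-0.002  0.001 -0.026]
```

{"name": "step_arm", "arguments": {"series": [{"x": -0.086,"y": -0.014,"z": 0.16,"ax": 0.0,"ay": 0.0,"az": -0.026,"grip": -1.0},{"x": -0.086,"y": -0.014,"z": 0.16,"ax": 0.0,"ay": 0.0,"az": -0.026,"grip": -1.0},{"x": -0.086,"y": -0.014,"z": 0.23,"ax": 0.0,"ay": 0.0,"az": -0.026,"grip": -1.0},{"x": -0.086,"y": -0.014,"z": 0.284,"ax": 0.0,"ay": 0.0,"az": -0.026,"grip": -1.0},{"x": -0.086,"y": -0.014,"z": 0.284,"ax": 0.0,"ay": 0.0,"az": -0.026,"grip": -1.0},{"x": -0.086,"y": -0.014,"z": 0.284,"ax": 0.0,"ay": 0.0,"az": -0.026,"grip": 0.3},{"x": -0.086,"y": -0.014,"z": 0.284,"ax": 0.0,"ay": 0.0,"az": -0.026,"grip": 0.3},{"x": -0.086,"y": -0.014,"z": 0.284,"ax": 0.0,"ay": 0.0,"az": -0.026,"grip": 0.3},{"x": -0.086,"y": -0.014,"z": 0.284,"ax": 0.0,"ay": 0.0,"az": -0.026,"grip": 0.3},{"x": -0.086,"y": -0.014,"z": 0.284,"ax": 0.0,"ay": 0.0,"az": -0.026,"grip": 0.3},{"x": -0.086,"y": -0.014,"z": 0.284,"ax": 0.0,"ay": 0.0,"az": -0.026,"grip": 0.3}]}}

```text
time: 9.05
tool_pos: [0.4087, -0.3335, 0.0057]
tcp_rot: [3.123, 0.318, 0.005]
wrist_force: [1.4, 2.3, 5.6]
width: 0.456
grip_force: 24.9
```

```bash
python3 - <<'E'
from h import *
s=bot.read_state();print(s["tool_pos"],s["width"],s["grip_force"])
goto([.614,-.048,.13],-86.6)
E
```

```text
[ 0.40872078 -0.3334771   0.00566774] 0.45609239463157614 24.88231658935547
shift/500 [ 0.5179 -0.4757 -0.2486] turn/30 [ 0.005 -0.005  0.274]
```

{"name": "step_arm", "arguments": {"series": [{"x": 0.0,"y": 0.0,"z": -0.1,"ax": 0.0,"ay": 0.0,"az": 0.0,"grip": 0.3},{"x": 0.0,"y": 0.0,"z": -0.2,"ax": 0.0,"ay": 0.0,"az": 0.04,"grip": 0.3},{"x": 0.05,"y": -0.05,"z": -0.249,"ax": 0.0,"ay": 0.0,"az": 0.08,"grip": 0.3},{"x": 0.518,"y": -0.476,"z": -0.249,"ax": 0.0,"ay": 0.0,"az": 0.274,"grip": 0.3},{"x": 0.518,"y": -0.476,"z": -0.249,"ax": 0.0,"ay": 0.0,"az": 0.274,"grip": 0.3},{"x": 0.518,"y": -0.476,"z": -0.249,"ax": 0.0,"ay": 0.0,"az": 0.274,"grip": 0.3},{"x": 0.518,"y": -0.476,"z": -0.249,"ax": 0.0,"ay": 0.0,"az": 0.274,"grip": 0.3},{"x": 0.518,"y": -0.476,"z": -0.249,"ax": 0.0,"ay": 0.0,"az": 0.274,"grip": 0.3},{"x": 0.518,"y": -0.476,"z": -0.249,"ax": 0.0,"ay": 0.0,"az": 0.274,"grip": 0.3},{"x": 0.518,"y": -0.476,"z": -0.249,"ax": 0.0,"ay": 0.0,"az": 0.274,"grip": 0.3},{"x": 0.518,"y": -0.476,"z": -0.249,"ax": 0.0,"ay": 0.0,"az": 0.274,"grip": 0.3},{"x": 0.518,"y": -0.476,"z": -0.249,"ax": 0.0,"ay": 0.0,"az": 0.274,"grip": 0.3}]}}

```text
time: 10.25
tool_pos: [0.6122, -0.0474, 0.128]
tcp_rot: [3.14, 0.095, -0.001]
wrist_force: [-1.3, -0.7, -0.3]
width: 0.451
grip_force: 25.8
```

```bash
python3 - <<'E'
from h import *
w=imaging.read_camera("wrist"); cv2.imwrite("pics/w7.png",w["img"][:,:,::-1])
s=bot.read_state();print(s["tool_pos"],s["width"],s["grip_force"])
goto([.614,-.048,.011],-86.6)
E
```

```text
[ 0.61183772 -0.04803306  0.12793692] 0.45735407797731964 25.833085477352142
shift/500 [4.500e-03 1.000e-04 2.339e-01] turn/30 [0.001 0.002 0.   ]
```

View pics/w7.png

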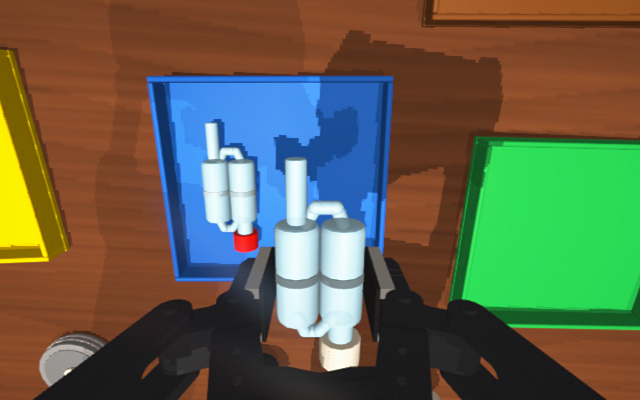

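The white airlock is held at (320,270), with the red one clear to its left at (229,190). I'll lower and release.

{"name": "step_arm", "arguments": {"series": [{"x": 0.0,"y": 0.0,"z": 0.1,"ax": 0.0,"ay": 0.0,"az": 0.0,"grip": 0.3},{"x": 0.0,"y": 0.0,"z": 0.18,"ax": 0.0,"ay": 0.0,"az": 0.0,"grip": 0.3},{"x": 0.0,"y": 0.0,"z": 0.215,"ax": 0.0,"ay": 0.0,"az": 0.0,"grip": 0.3},{"x": 0.0,"y": 0.0,"z": 0.236,"ax": 0.0,"ay": 0.0,"az": 0.0,"grip": 0.3},{"x": 0.0,"y": 0.0,"z": 0.236,"ax": 0.0,"ay": 0.0,"az": 0.0,"grip": 0.3},{"x": 0.0,"y": 0.0,"z": 0.236,"ax": 0.0,"ay": 0.0,"az": 0.0,"grip": -0.3},{"x": 0.0,"y": 0.0,"z": 0.236,"ax": 0.0,"ay": 0.0,"az": 0.0,"grip": -0.3},{"x": 0.0,"y": 0.0,"z": 0.236,"ax": 0.0,"ay": 0.0,"az": 0.0,"grip": -0.3},{"x": 0.0,"y": 0.0,"z": 0.15,"ax": 0.0,"ay": 0.0,"az": 0.0,"grip": -0.3},{"x": 0.0,"y": 0.0,"z": 0.05,"ax": 0.0,"ay": 0.0,"az": 0.0,"grip": -0.3},{"x": 0.0,"y": 0.0,"z": -0.05,"ax": 0.0,"ay": 0.0,"az": 0.0,"grip": -1.0},{"x": 0.0,"y": 0.0,"z": -0.05,"ax": 0.0,"ay": 0.0,"az": 0.0,"grip": -1.0}]}}

```text
time: 11.5
tool_pos: [0.6191, -0.0478, 0.1633]
tcp_rot: [3.138, 0.094, 0.027]
wrist_force: [1.8, -0.3, 0.2]
width: 0.957
grip_force: 0.0
```

```bash
python3 - <<'E'
from h import *
w=imaging.read_camera("wrist"); cv2.imwrite("pics/w8.png",w["img"][:,:,::-1])
s=bot.read_state();print(s["tool_pos"],s["width"],s["grip_force"])
goto([.475,-.151,.16],-90)
E
```

```text
[ 0.61687689 -0.04754596  0.1594563 ] 0.99845946625592 0.0
shift/500 [-0.2956  0.1896 -0.0041] turn/30 [ 0.003 -0.022  0.114]
```

View pics/w8.png

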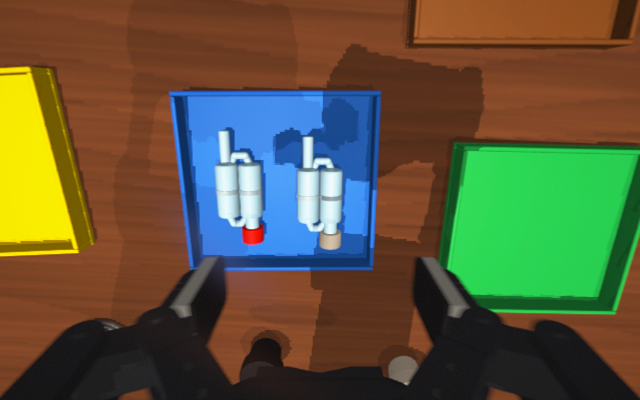

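Both airlocks lie flat and side by side in the blue tray, at (239,190) and (320,195). Next is the white bung.

{"name": "step_arm", "arguments": {"series": [{"x": -0.296,"y": 0.19,"z": 0.0,"ax": 0.0,"ay": 0.0,"az": 0.114,"grip": -1.0},{"x": -0.296,"y": 0.19,"z": 0.0,"ax": 0.0,"ay": 0.0,"az": 0.114,"grip": -1.0},{"x": -0.296,"y": 0.19,"z": 0.0,"ax": 0.0,"ay": 0.0,"az": 0.114,"grip": -1.0},{"x": -0.296,"y": 0.19,"z": 0.0,"ax": 0.0,"ay": 0.0,"az": 0.114,"grip": -1.0},{"x": -0.296,"y": 0.19,"z": 0.0,"ax": 0.0,"ay": 0.0,"az": 0.114,"grip": -1.0},{"x": -0.296,"y": 0.19,"z": 0.0,"ax": 0.0,"ay": 0.0,"az": 0.114,"grip": -1.0}]}}

```text
time: 12.15
tool_pos: [0.47, -0.1507, 0.1523]
tcp_rot: [-3.141, 0.002, 0.001]
wrist_force: [1.0, 0.4, -0.4]
width: 1.0
grip_force: 0.0
```

```bash
cat >> h.py <<'E'
def topcircle(c,xy,z,r=60,lo=None):
    """centre/diameter (mm) of the round bright (or, lo='dark', dark) top about world xy at height z"""
    hsv=cv2.cvtColor(c["img"],cv2.COLOR_RGB2HSV)
    m=cv2.inRange(hsv[:,:,2],0,70) if lo=="dark" else np.uint8((hsv[:,:,1]<90)&(hsv[:,:,2]>70))*255
    u,v=proj(c,[*xy,z])[0].round().astype(int); w=np.zeros_like(m)
    s=np.s_[max(v-r,0):v+r,max(u-r,0):u+r]; w[s]=m[s]
    cs,_=cv2.findContours(w,cv2.RETR_EXTERNAL,cv2.CHAIN_APPROX_NONE); k=max(cs,key=cv2.contourArea)
    return cv2.boundingRect(k),(cast(c,k[:,0],z)[:,:2]*1000),(u,v)
E
python3 - <<'E'
from h import *
w=imaging.read_camera("wrist"); cv2.imwrite("pics/w9.png",w["img"][:,:,::-1])
print(bot.read_state()["tool_pos"]); 
bb,P,uv=topcircle(w,(.4155,-.1514),.04); print(bb,uv,P.min(0),P.max(0),cv2.minEnclosingCircle(P.astype(np.float32)))
goto([.4155,-.1514,.008],-90)
E
```

```text
[ 0.47079334 -0.15043833  0.15251803]
(295, 221, 51, 58) (np.int64(320), np.int64(256)) [ 395.03169656 -171.6930803 ] [ 446.05180847 -130.65470052] ((420.2518005371094, -151.5644989013672), 25.802919387817383)
shift/500 [-0.1105  0.0021  0.2891] turn/30 [-0.001  0.    -0.001]
```

View pics/w9.png

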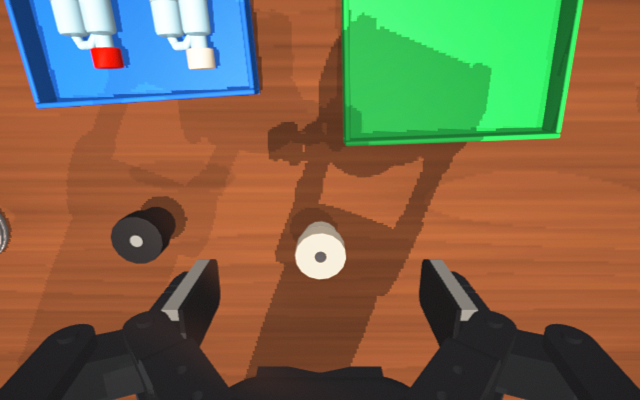

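The white bung stands upright with its top at (320,256), and the black bung's top is at (137,240). I'll grip the white one.

{"name": "step_arm", "arguments": {"series": [{"x": -0.11,"y": 0.002,"z": 0.14,"ax": 0.0,"ay": 0.0,"az": 0.0,"grip": -1.0},{"x": -0.11,"y": 0.002,"z": 0.14,"ax": 0.0,"ay": 0.0,"az": 0.0,"grip": -1.0},{"x": -0.11,"y": 0.002,"z": 0.23,"ax": 0.0,"ay": 0.0,"az": 0.0,"grip": -1.0},{"x": -0.11,"y": 0.002,"z": 0.288,"ax": 0.0,"ay": 0.0,"az": 0.0,"grip": -1.0},{"x": -0.11,"y": 0.002,"z": 0.288,"ax": 0.0,"ay": 0.0,"az": 0.0,"grip": -1.0},{"x": -0.11,"y": 0.002,"z": 0.288,"ax": 0.0,"ay": 0.0,"az": 0.0,"grip": 0.3},{"x": -0.11,"y": 0.002,"z": 0.288,"ax": 0.0,"ay": 0.0,"az": 0.0,"grip": 0.3},{"x": -0.11,"y": 0.002,"z": 0.288,"ax": 0.0,"ay": 0.0,"az": 0.0,"grip": 0.3},{"x": -0.11,"y": 0.002,"z": 0.288,"ax": 0.0,"ay": 0.0,"az": 0.0,"grip": 0.3},{"x": -0.11,"y": 0.002,"z": 0.288,"ax": 0.0,"ay": 0.0,"az": 0.0,"grip": 0.3},{"x": -0.11,"y": 0.002,"z": 0.288,"ax": 0.0,"ay": 0.0,"az": 0.0,"grip": 0.3}]}}

```text
time: 13.3
tool_pos: [0.4179, -0.1525, 0.0111]
tcp_rot: [3.14, -0.0, 0.007]
wrist_force: [-0.0, 1.9, 5.6]
width: 0.478
grip_force: 25.0
```

```bash
python3 - <<'E'
from h import *
s=bot.read_state();print(s["tool_pos"],s["width"],s["grip_force"])
goto([.641,.2225,.14],-83.9)
E
```

```text
[ 0.41793539 -0.15245091  0.01113869] 0.4776057572780699 25.00803763687145
shift/500 [ 0.4471 -0.7496 -0.2568] turn/30 [ 0.003 -0.008 -0.204]
```

{"name": "step_arm", "arguments": {"series": [{"x": 0.0,"y": 0.0,"z": -0.1,"ax": 0.0,"ay": 0.0,"az": 0.0,"grip": 0.3},{"x": 0.0,"y": 0.0,"z": -0.2,"ax": 0.0,"ay": 0.0,"az": 0.0,"grip": 0.3},{"x": 0.447,"y": -0.75,"z": -0.256,"ax": 0.0,"ay": 0.0,"az": -0.204,"grip": 0.3},{"x": 0.447,"y": -0.75,"z": -0.256,"ax": 0.0,"ay": 0.0,"az": -0.204,"grip": 0.3},{"x": 0.447,"y": -0.75,"z": -0.256,"ax": 0.0,"ay": 0.0,"az": -0.204,"grip": 0.3},{"x": 0.447,"y": -0.75,"z": -0.256,"ax": 0.0,"ay": 0.0,"az": -0.204,"grip": 0.3},{"x": 0.447,"y": -0.75,"z": -0.256,"ax": 0.0,"ay": 0.0,"az": -0.204,"grip": 0.3},{"x": 0.447,"y": -0.75,"z": -0.256,"ax": 0.0,"ay": 0.0,"az": -0.204,"grip": 0.3},{"x": 0.447,"y": -0.75,"z": -0.256,"ax": 0.0,"ay": 0.0,"az": -0.204,"grip": 0.3},{"x": 0.447,"y": -0.75,"z": -0.256,"ax": 0.0,"ay": 0.0,"az": -0.204,"grip": 0.3},{"x": 0.447,"y": -0.75,"z": -0.256,"ax": 0.0,"ay": 0.0,"az": -0.204,"grip": 0.3},{"x": 0.447,"y": -0.75,"z": -0.256,"ax": 0.0,"ay": 0.0,"az": -0.204,"grip": 0.3}]}}

```text
time: 14.5
tool_pos: [0.6418, 0.228, 0.1384]
tcp_rot: [-3.134, -0.173, -0.007]
wrist_force: [0.3, -0.6, -0.1]
width: 0.479
grip_force: 25.8
```

```bash
python3 - <<'E'
from h import *
w=imaging.read_camera("wrist")
s=bot.read_state();print(s["tool_pos"],s["width"],s["grip_force"])
hsv=cv2.cvtColor(w["img"],cv2.COLOR_RGB2HSV); m=cv2.inRange(hsv,(20,150,60),(35,255,255))
print(m.sum()/255); cs,_=cv2.findContours(m,cv2.RETR_EXTERNAL,cv2.CHAIN_APPROX_SIMPLE); k=max(cs,key=cv2.contourArea)
P=cast(w,cv2.convexHull(k)[:,0],.024)[:,:2]*1000; print(cv2.boundingRect(k)); 
a=np.deg2rad(6.1); E=np.array([[np.cos(a),np.sin(a)],[-np.sin(a),np.cos(a)]]); Q=(P-[612.5,254.7])@E.T
print(Q.min(0),Q.max(0)); goto([.641,.2225,.0165],-83.9)
E
```

```text
[0.64020971 0.22549691 0.13772751] 0.48062709447860913 25.780079882824793
30291.0
(165, 119, 229, 189)
[-78.11739424 -83.31750601] [81.88526771 84.91775206]
shift/500 [0.0005 0.0062 0.2425] turn/30 [-0.001 -0.003  0.006]
```

The tray outline (160 x 168 mm) confirms its pose within 2 mm. I'll lower the white bung.

{"name": "step_arm", "arguments": {"series": [{"x": 0.0,"y": 0.0,"z": 0.1,"ax": 0.0,"ay": 0.0,"az": 0.0,"grip": 0.3},{"x": 0.0,"y": 0.004,"z": 0.18,"ax": 0.0,"ay": 0.0,"az": 0.0,"grip": 0.3},{"x": 0.0,"y": 0.004,"z": 0.22,"ax": 0.0,"ay": 0.0,"az": 0.0,"grip": 0.3},{"x": 0.0,"y": 0.004,"z": 0.242,"ax": 0.0,"ay": 0.0,"az": 0.0,"grip": 0.3},{"x": 0.0,"y": 0.004,"z": 0.242,"ax": 0.0,"ay": 0.0,"az": 0.0,"grip": 0.3},{"x": 0.0,"y": 0.004,"z": 0.242,"ax": 0.0,"ay": 0.0,"az": 0.0,"grip": 0.3},{"x": 0.0,"y": 0.004,"z": 0.242,"ax": 0.0,"ay": 0.0,"az": 0.0,"grip": -0.4},{"x": 0.0,"y": 0.004,"z": 0.242,"ax": 0.0,"ay": 0.0,"az": 0.0,"grip": -0.4},{"x": 0.0,"y": 0.004,"z": 0.242,"ax": 0.0,"ay": 0.0,"az": 0.0,"grip": -0.4},{"x": 0.0,"y": 0.004,"z": 0.15,"ax": 0.0,"ay": 0.0,"az": 0.0,"grip": -0.4},{"x": 0.0,"y": 0.004,"z": 0.05,"ax": 0.0,"ay": 0.0,"az": 0.0,"grip": -0.4},{"x": 0.0,"y": 0.004,"z": -0.05,"ax": 0.0,"ay": 0.0,"az": 0.0,"grip": -1.0}]}}

```text
time: 15.75
tool_pos: [0.6387, 0.2212, 0.163]
tcp_rot: [3.137, 0.168, -0.002]
wrist_force: [1.8, 0.4, 1.1]
width: 0.844
grip_force: 0.0
```

```bash
python3 - <<'E'
from h import *
w=imaging.read_camera("wrist"); cv2.imwrite("pics/w10.png",w["img"][:,:,::-1])
bb,P,uv=topcircle(w,(.641,.2225),.044,70); print(bb,uv,P.min(0),P.max(0))
goto([.47,-.011,.16],-90)
E
```

```text
(294, 166, 53, 55) (np.int64(318), np.int64(187)) [612.84773179 199.38311555] [657.84607499 241.14033388]
shift/500 [-0.3972  0.4281  0.0228] turn/30 [-0.007 -0.028  0.204]
```

The white bung's top measures 42 mm across at the expected height, so it is standing in the yellow tray. Next is the black bung.

{"name": "step_arm", "arguments": {"series": [{"x": -0.397,"y": 0.428,"z": -0.01,"ax": 0.0,"ay": 0.0,"az": 0.204,"grip": -1.0},{"x": -0.397,"y": 0.428,"z": 0.0,"ax": 0.0,"ay": 0.0,"az": 0.204,"grip": -1.0},{"x": -0.397,"y": 0.428,"z": 0.0,"ax": 0.0,"ay": 0.0,"az": 0.204,"grip": -1.0},{"x": -0.397,"y": 0.428,"z": 0.01,"ax": 0.0,"ay": 0.0,"az": 0.204,"grip": -1.0},{"x": -0.397,"y": 0.428,"z": 0.01,"ax": 0.0,"ay": 0.0,"az": 0.204,"grip": -1.0},{"x": -0.397,"y": 0.428,"z": 0.01,"ax": 0.0,"ay": 0.0,"az": 0.204,"grip": -1.0},{"x": -0.397,"y": 0.428,"z": 0.01,"ax": 0.0,"ay": 0.0,"az": 0.204,"grip": -1.0},{"x": -0.397,"y": 0.428,"z": 0.01,"ax": 0.0,"ay": 0.0,"az": 0.204,"grip": -1.0},{"x": -0.397,"y": 0.428,"z": 0.01,"ax": 0.0,"ay": 0.0,"az": 0.204,"grip": -1.0}]}}

```text
time: 16.7
tool_pos: [0.4659, -0.0121, 0.1576]
tcp_rot: [-3.141, -0.0, -0.003]
wrist_force: [-0.8, 0.1, 1.0]
width: 0.999
grip_force: 0.0
```

```bash
python3 - <<'E'
from h import *
w=imaging.read_camera("wrist"); cv2.imwrite("pics/w11.png",w["img"][:,:,::-1])
print(bot.read_state()["tool_pos"])
hsv=cv2.cvtColor(w["img"],cv2.COLOR_RGB2HSV)
u,v=proj(w,[.411,-.011,.04])[0].astype(int); print(u,v)
m=np.uint8((hsv[:,:,1]<70)&(hsv[:,:,2]<90))*255; z=np.zeros_like(m); z[v-60:v+45,u-60:u+60]=m[v-60:v+45,u-60:u+60]
cs,_=cv2.findContours(z,cv2.RETR_EXTERNAL,cv2.CHAIN_APPROX_NONE);k=max(cs,key=cv2.contourArea);P=cast(w,k[:,0],.04)*1000
print(cv2.boundingRect(k),P.min(0),P.max(0))
m=np.uint8((hsv[:,:,1]<70)&(hsv[:,:,2]>120))*255; z=np.zeros_like(m); z[v-30:v+30,u-30:u+30]=m[v-30:v+30,u-30:u+30]
ys,xs=np.nonzero(z); print(len(xs), cast(w,(xs.mean(),ys.mean()),.04)*1000)
goto([.411,-.011,.008],-90)
E
```

```text
[ 0.46596437 -0.01191579  0.15748016]
317 253
(284, 202, 49, 54) [409.7750503  -22.53386355  40.        ] [456.27171655  16.8358864   40.        ]
132 [[429.06515164  -2.66415292  40.        ]]
shift/500 [-0.1103 -0.0019  0.2988] turn/30 [-0.    -0.002  0.002]
```

Both its grommet and its outline put the black bung at (430,-3) mm, which corrects the coarse value.

{"name": "step_arm", "arguments": {"series": [{"x": -0.072,"y": -0.018,"z": 0.15,"ax": 0.0,"ay": 0.0,"az": 0.0,"grip": -1.0},{"x": -0.072,"y": -0.018,"z": 0.15,"ax": 0.0,"ay": 0.0,"az": 0.0,"grip": -1.0},{"x": -0.072,"y": -0.018,"z": 0.24,"ax": 0.0,"ay": 0.0,"az": 0.0,"grip": -1.0},{"x": -0.072,"y": -0.018,"z": 0.298,"ax": 0.0,"ay": 0.0,"az": 0.0,"grip": -1.0},{"x": -0.072,"y": -0.018,"z": 0.298,"ax": 0.0,"ay": 0.0,"az": 0.0,"grip": -1.0},{"x": -0.072,"y": -0.018,"z": 0.298,"ax": 0.0,"ay": 0.0,"az": 0.0,"grip": 0.3},{"x": -0.072,"y": -0.018,"z": 0.298,"ax": 0.0,"ay": 0.0,"az": 0.0,"grip": 0.3},{"x": -0.072,"y": -0.018,"z": 0.298,"ax": 0.0,"ay": 0.0,"az": 0.0,"grip": 0.3},{"x": -0.072,"y": -0.018,"z": 0.298,"ax": 0.0,"ay": 0.0,"az": 0.0,"grip": 0.3},{"x": -0.072,"y": -0.018,"z": 0.298,"ax": 0.0,"ay": 0.0,"az": 0.0,"grip": 0.3},{"x": -0.072,"y": -0.018,"z": 0.298,"ax": 0.0,"ay": 0.0,"az": 0.0,"grip": 0.3}]}}

```text
time: 17.85
tool_pos: [0.4311, -0.0037, 0.0101]
tcp_rot: [-3.142, 0.001, -0.007]
wrist_force: [0.7, 0.6, 5.7]
width: 0.483
grip_force: 25.2
```

```bash
python3 - <<'E'
from h import *
s=bot.read_state();print(s["tool_pos"],s["width"],s["grip_force"])
goto([.585,.289,.14],-83.9)
E
```

```text
[ 0.43114087 -0.00367744  0.01009963] 0.48261646833017957 25.211353726917878
shift/500 [ 0.3087 -0.5855 -0.2583] turn/30 [ 0.    -0.009 -0.204]
```

{"name": "step_arm", "arguments": {"series": [{"x": 0.0,"y": 0.0,"z": -0.1,"ax": 0.0,"ay": 0.0,"az": 0.0,"grip": 0.3},{"x": 0.0,"y": 0.0,"z": -0.2,"ax": 0.0,"ay": 0.0,"az": 0.0,"grip": 0.3},{"x": 0.309,"y": -0.585,"z": -0.258,"ax": 0.0,"ay": 0.0,"az": -0.204,"grip": 0.3},{"x": 0.309,"y": -0.585,"z": -0.258,"ax": 0.0,"ay": 0.0,"az": -0.204,"grip": 0.3},{"x": 0.309,"y": -0.585,"z": -0.258,"ax": 0.0,"ay": 0.0,"az": -0.204,"grip": 0.3},{"x": 0.309,"y": -0.585,"z": -0.258,"ax": 0.0,"ay": 0.0,"az": -0.204,"grip": 0.3},{"x": 0.309,"y": -0.585,"z": -0.258,"ax": 0.0,"ay": 0.0,"az": -0.204,"grip": 0.3},{"x": 0.309,"y": -0.585,"z": -0.258,"ax": 0.0,"ay": 0.0,"az": -0.204,"grip": 0.3},{"x": 0.309,"y": -0.585,"z": -0.258,"ax": 0.0,"ay": 0.0,"az": -0.204,"grip": 0.3},{"x": 0.309,"y": -0.585,"z": -0.258,"ax": 0.0,"ay": 0.0,"az": -0.204,"grip": 0.3},{"x": 0.309,"y": -0.585,"z": -0.258,"ax": 0.0,"ay": 0.0,"az": -0.204,"grip": 0.3}]}}

```text
time: 18.95
tool_pos: [0.5832, 0.2892, 0.1372]
tcp_rot: [3.137, 0.17, -0.0]
wrist_force: [-0.8, -0.7, -0.6]
width: 0.477
grip_force: 25.9
```

```bash
python3 - <<'E'
from h import *
s=bot.read_state();print(s["tool_pos"],s["width"],s["grip_force"])
goto([.585,.289,.0155],-83.9)
E
```

```text
[0.58324799 0.28923067 0.13716812] 0.4767215369098731 25.92312495340593
shift/500 [0.0035 0.0007 0.2433] turn/30 [0.001 0.    0.003]
```

{"name": "step_arm", "arguments": {"series": [{"x": 0.003,"y": 0.0,"z": 0.1,"ax": 0.0,"ay": 0.0,"az": 0.0,"grip": 0.3},{"x": 0.003,"y": 0.0,"z": 0.18,"ax": 0.0,"ay": 0.0,"az": 0.0,"grip": 0.3},{"x": 0.003,"y": 0.0,"z": 0.22,"ax": 0.0,"ay": 0.0,"az": 0.0,"grip": 0.3},{"x": 0.003,"y": 0.0,"z": 0.243,"ax": 0.0,"ay": 0.0,"az": 0.0,"grip": 0.3},{"x": 0.003,"y": 0.0,"z": 0.243,"ax": 0.0,"ay": 0.0,"az": 0.0,"grip": 0.3},{"x": 0.003,"y": 0.0,"z": 0.243,"ax": 0.0,"ay": 0.0,"az": 0.0,"grip": 0.3},{"x": 0.003,"y": 0.0,"z": 0.243,"ax": 0.0,"ay": 0.0,"az": 0.0,"grip": -0.4},{"x": 0.003,"y": 0.0,"z": 0.243,"ax": 0.0,"ay": 0.0,"az": 0.0,"grip": -0.4},{"x": 0.003,"y": 0.0,"z": 0.243,"ax": 0.0,"ay": 0.0,"az": 0.0,"grip": -0.4},{"x": 0.003,"y": 0.0,"z": 0.15,"ax": 0.0,"ay": 0.0,"az": 0.0,"grip": -0.4},{"x": 0.003,"y": 0.0,"z": 0.05,"ax": 0.0,"ay": 0.0,"az": 0.0,"grip": -0.4},{"x": 0.003,"y": 0.0,"z": -0.05,"ax": 0.0,"ay": 0.0,"az": 0.0,"grip": -1.0}]}}

```text
time: 20.15
tool_pos: [0.5842, 0.2888, 0.1631]
tcp_rot: [3.137, 0.168, -0.002]
wrist_force: [1.0, 0.5, 0.6]
width: 0.849
grip_force: 0.0
```

```bash
python3 - <<'E'
from h import *
w=imaging.read_camera("wrist"); cv2.imwrite("pics/w12.png",w["img"][:,:,::-1])
goto([.475,.167,.16],-90)
E
```

```text
shift/500 [-0.2551  0.2229  0.025 ] turn/30 [-0.01  -0.027  0.204]
```

View pics/w12.png

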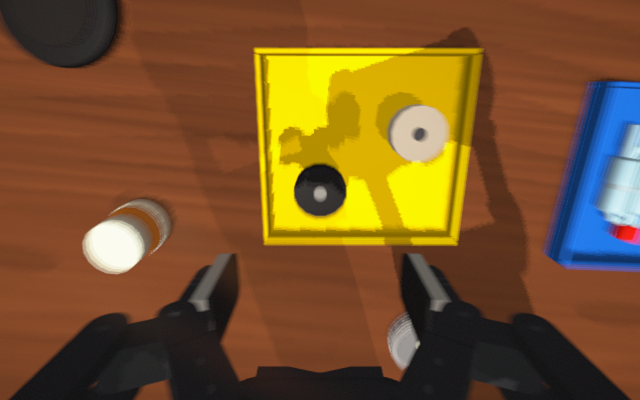

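Both bungs stand in the yellow tray, white at (419,134) and black at (320,190). Now the lid.

{"name": "step_arm", "arguments": {"series": [{"x": -0.255,"y": 0.223,"z": 0.0,"ax": 0.0,"ay": 0.0,"az": 0.204,"grip": -1.0},{"x": -0.255,"y": 0.223,"z": 0.0,"ax": 0.0,"ay": 0.0,"az": 0.204,"grip": -1.0},{"x": -0.255,"y": 0.223,"z": 0.01,"ax": 0.0,"ay": 0.0,"az": 0.204,"grip": -1.0},{"x": -0.255,"y": 0.223,"z": 0.01,"ax": 0.0,"ay": 0.0,"az": 0.204,"grip": -1.0},{"x": -0.255,"y": 0.223,"z": 0.01,"ax": 0.0,"ay": 0.0,"az": 0.204,"grip": -1.0},{"x": -0.255,"y": 0.223,"z": 0.01,"ax": 0.0,"ay": 0.0,"az": 0.204,"grip": -1.0},{"x": -0.255,"y": 0.223,"z": 0.01,"ax": 0.0,"ay": 0.0,"az": 0.204,"grip": -1.0}]}}

```text
time: 20.9
tool_pos: [0.4713, 0.1654, 0.1577]
tcp_rot: [-3.141, -0.001, -0.003]
wrist_force: [0.2, 0.8, 0.3]
width: 1.002
grip_force: 0.0
```

```bash
python3 - <<'E'
from h import *
w=imaging.read_camera("wrist")
print(bot.read_state()["tool_pos"])
b,uv=blob(w,(.428,.167),.012,70); print(b,uv)
hsv=cv2.cvtColor(w["img"],cv2.COLOR_RGB2HSV); u,v=uv
m=np.uint8((hsv[:,:,1]<60)&(hsv[:,:,2]>225))*255; z=np.zeros_like(m); z[v-35:v+35,u-35:u+35]=m[v-35:v+35,u-35:u+35]
ys,xs=np.nonzero(z); print(len(xs), len(xs) and cast(w,(xs.mean(),ys.mean()),.019)*1000)
goto([b[0]/1000,b[1]/1000,.0],-90)
E
```

```text
[0.47125105 0.16548696 0.15758794]
[4.264e+02 1.681e+02 6.710e+01 6.430e+01 1.000e-01] (np.int64(318), np.int64(228))
179 [[427.50579192 168.95985965  19.        ]]
shift/500 [-0.0902 -0.0051  0.315 ] turn/30 [-0.001 -0.003  0.001]
```

{"name": "step_arm", "arguments": {"series": [{"x": -0.089,"y": -0.006,"z": 0.15,"ax": 0.0,"ay": 0.0,"az": 0.0,"grip": -1.0},{"x": -0.089,"y": -0.006,"z": 0.15,"ax": 0.0,"ay": 0.0,"az": 0.0,"grip": -1.0},{"x": -0.089,"y": -0.006,"z": 0.24,"ax": 0.0,"ay": 0.0,"az": 0.0,"grip": -1.0},{"x": -0.089,"y": -0.006,"z": 0.3,"ax": 0.0,"ay": 0.0,"az": 0.0,"grip": -1.0},{"x": -0.089,"y": -0.006,"z": 0.325,"ax": 0.0,"ay": 0.0,"az": 0.0,"grip": -1.0},{"x": -0.089,"y": -0.006,"z": 0.325,"ax": 0.0,"ay": 0.0,"az": 0.0,"grip": -1.0},{"x": -0.089,"y": -0.006,"z": 0.325,"ax": 0.0,"ay": 0.0,"az": 0.0,"grip": -0.3},{"x": -0.089,"y": -0.006,"z": 0.325,"ax": 0.0,"ay": 0.0,"az": 0.0,"grip": -0.3},{"x": -0.089,"y": -0.006,"z": 0.325,"ax": 0.0,"ay": 0.0,"az": 0.0,"grip": -0.3},{"x": -0.089,"y": -0.006,"z": 0.325,"ax": 0.0,"ay": 0.0,"az": 0.0,"grip": -0.3}], "force": 30}}

```text
time: 21.95
tool_pos: [0.4277, 0.1683, -0.0035]
tcp_rot: [-3.14, 0.0, -0.007]
wrist_force: [0.7, 1.2, 6.3]
width: 0.737
grip_force: 33.5
```

```bash
python3 - <<'E'
from h import *
s=bot.read_state();print(s["tool_pos"],s["width"],s["grip_force"],s["wrist_force"])
goto([.584,-.251,.13],-87.8)
E
```

```text
[ 0.42766827  0.16829993 -0.00353819] 0.7366126222717473 33.46176266670227 [0.73148541 1.15222467 6.33324692]
shift/500 [ 0.3139  0.8382 -0.267 ] turn/30 [-0.003 -0.008 -0.073]
```

{"name": "step_arm", "arguments": {"series": [{"x": 0.0,"y": 0.0,"z": -0.06,"ax": 0.0,"ay": 0.0,"az": 0.0,"grip": -0.3},{"x": 0.0,"y": 0.0,"z": -0.15,"ax": 0.0,"ay": 0.0,"az": 0.0,"grip": -0.3},{"x": 0.01,"y": 0.02,"z": -0.24,"ax": 0.0,"ay": 0.0,"az": 0.0,"grip": -0.3},{"x": 0.314,"y": 0.838,"z": -0.267,"ax": 0.0,"ay": 0.0,"az": -0.073,"grip": -0.3},{"x": 0.314,"y": 0.838,"z": -0.267,"ax": 0.0,"ay": 0.0,"az": -0.073,"grip": -0.3},{"x": 0.314,"y": 0.838,"z": -0.267,"ax": 0.0,"ay": 0.0,"az": -0.073,"grip": -0.3},{"x": 0.314,"y": 0.838,"z": -0.267,"ax": 0.0,"ay": 0.0,"az": -0.073,"grip": -0.3},{"x": 0.314,"y": 0.838,"z": -0.267,"ax": 0.0,"ay": 0.0,"az": -0.073,"grip": -0.3},{"x": 0.314,"y": 0.838,"z": -0.267,"ax": 0.0,"ay": 0.0,"az": -0.073,"grip": -0.3},{"x": 0.314,"y": 0.838,"z": -0.267,"ax": 0.0,"ay": 0.0,"az": -0.073,"grip": -0.3},{"x": 0.314,"y": 0.838,"z": -0.267,"ax": 0.0,"ay": 0.0,"az": -0.073,"grip": -0.3},{"x": 0.314,"y": 0.838,"z": -0.267,"ax": 0.0,"ay": 0.0,"az": -0.073,"grip": -0.3}]}}

```text
time: 23.15
tool_pos: [0.583, -0.2547, 0.1286]
tcp_rot: [3.14, 0.057, 0.002]
wrist_force: [0.2, 0.5, 0.8]
width: 0.741
grip_force: 33.6
```

```bash
python3 - <<'E'
from h import *
s=bot.read_state();print(s["tool_pos"],s["width"],s["grip_force"],s["wrist_force"])
w=imaging.read_camera("wrist"); hsv=cv2.cvtColor(w["img"],cv2.COLOR_RGB2HSV)
m=cv2.inRange(hsv,(50,120,50),(80,255,255)); cs,_=cv2.findContours(m,cv2.RETR_EXTERNAL,cv2.CHAIN_APPROX_NONE)
P=np.vstack([cast(w,k[:,0],.024)[:,:2] for k in cs if cv2.contourArea(k)>200])*1000
print(P.min(0),P.max(0)); cv2.imwrite("pics/w13.png",w["img"][:,:,::-1])
goto([.584,-.251,.002],-87.8)
E
```

```text
[ 0.58299108 -0.2547283   0.12856378] 0.7410965739315025 33.63480985164642 [0.1578448  0.48411327 0.84968981]
[ 524.26772726 -340.1093805 ] [ 667.34320674 -168.62009751]
shift/500 [-0.0027 -0.0188  0.2543] turn/30 [ 0.011 -0.008 -0.006]
```

{"name": "step_arm", "arguments": {"series": [{"x": 0.0,"y": 0.0,"z": 0.1,"ax": 0.0,"ay": 0.0,"az": 0.0,"grip": -0.3},{"x": 0.0,"y": 0.0,"z": 0.19,"ax": 0.0,"ay": 0.0,"az": 0.0,"grip": -0.3},{"x": 0.0,"y": 0.0,"z": 0.23,"ax": 0.0,"ay": 0.0,"az": 0.0,"grip": -0.3},{"x": 0.0,"y": 0.0,"z": 0.253,"ax": 0.0,"ay": 0.0,"az": 0.0,"grip": -0.3},{"x": 0.0,"y": 0.0,"z": 0.253,"ax": 0.0,"ay": 0.0,"az": 0.0,"grip": -0.3},{"x": 0.0,"y": 0.0,"z": 0.253,"ax": 0.0,"ay": 0.0,"az": 0.0,"grip": -0.3},{"x": 0.0,"y": 0.0,"z": 0.253,"ax": 0.0,"ay": 0.0,"az": 0.0,"grip": -1.0},{"x": 0.0,"y": 0.0,"z": 0.253,"ax": 0.0,"ay": 0.0,"az": 0.0,"grip": -1.0},{"x": 0.0,"y": 0.0,"z": 0.253,"ax": 0.0,"ay": 0.0,"az": 0.0,"grip": -1.0},{"x": 0.0,"y": 0.0,"z": 0.17,"ax": 0.0,"ay": 0.0,"az": 0.0,"grip": -1.0},{"x": 0.0,"y": 0.0,"z": 0.05,"ax": 0.0,"ay": 0.0,"az": 0.0,"grip": -1.0},{"x": 0.0,"y": 0.0,"z": -0.1,"ax": 0.0,"ay": 0.0,"az": 0.0,"grip": -1.0}]}}

```text
time: 24.4
tool_pos: [0.5817, -0.2511, 0.144]
tcp_rot: [-3.14, -0.06, 0.002]
wrist_force: [-0.2, -0.9, 0.6]
width: 0.998
grip_force: 0.0
```

{"name": "step_arm", "arguments": {"series": [{"x": 0.0,"y": 0.0,"z": -0.1,"ax": 0.0,"ay": 0.0,"az": 0.0,"grip": -1.0},{"x": -0.3,"y": 0.2,"z": -0.2,"ax": 0.0,"ay": 0.0,"az": 0.0,"grip": -1.0},{"x": -0.3,"y": 0.4,"z": -0.2,"ax": 0.0,"ay": 0.0,"az": 0.0,"grip": -1.0},{"x": -0.3,"y": 0.4,"z": -0.2,"ax": 0.0,"ay": 0.0,"az": 0.0,"grip": -1.0},{"x": -0.3,"y": 0.4,"z": -0.2,"ax": 0.0,"ay": 0.0,"az": 0.0,"grip": -1.0},{"x": -0.3,"y": 0.4,"z": -0.2,"ax": 0.0,"ay": 0.0,"az": 0.0,"grip": -1.0}]}}

```text
time: 25.0
tool_pos: [0.4432, -0.4512, 0.2426]
tcp_rot: [3.14, 0.06, 0.001]
wrist_force: [0.7, -0.0, -0.1]
width: 0.999
grip_force: 0.0
```

```bash
python3 - <<'E'
from h import *
c=imaging.read_camera("top"); w=imaging.read_camera("wrist")
a=cv2.resize(c["img"][140:290,100:460],(800,333),interpolation=cv2.INTER_CUBIC); b=cv2.resize(w["img"],(400,250))
o=np.zeros((583,800,3),np.uint8); o[:333]=a; o[333:,:400]=b; cv2.imwrite("pics/end.png",o[:,:,::-1])
s=bot.read_state(); print(s["time"],s["tool_pos"])
E
```

```text
25.1 [ 0.44151058 -0.45559781  0.24378889]
```

View pics/end.png

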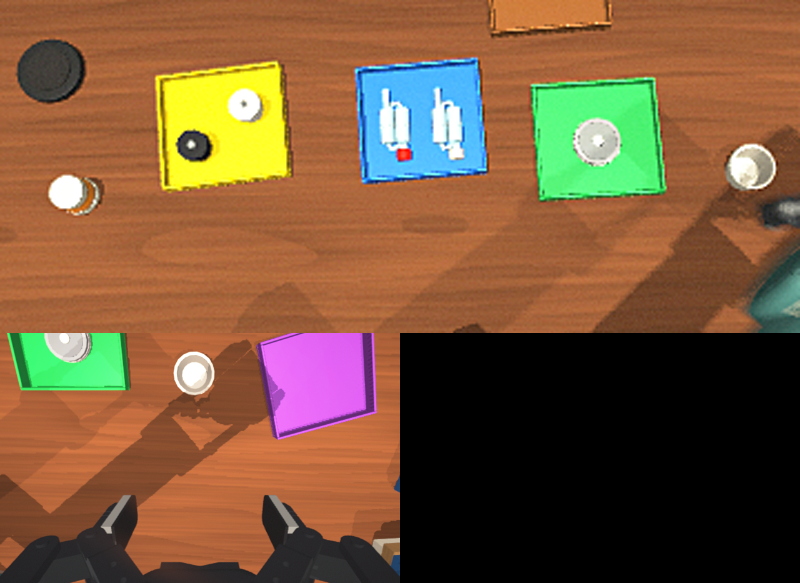

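The airlocks lie side by side in blue at (395,125) and (447,125), and the bungs stand in yellow at (244,105) and (194,145). The lid is top up in green at (597,142). The cup and jar are untouched, and the gripper is clear of everything.

```bash
python3 -c "
from workcell import bot; print(bot.finish_job())"
```

```text
the job is handed in; nothing more can be done
None
```

The job is handed in at about 25 s of robot time: both airlocks lie side by side in the blue tray, both bungs stand wide end up in the yellow tray, the lid lies top up in the green tray, and the cup and jar were not touched.

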